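# Close the draught shield and tare the balance touch-free

### The arm

A 7-joint arm with a two-finger parallel gripper is mounted at the origin on the work surface. World frame = base frame: x ahead of the robot, y to its left, z up, the work surface at z = 0. Lengths are in mm, angles in rad, forces in N, time in s.
With the tool pointing down it reaches from about 400 to 850 mm from the base axis. Payload 10.4 kg.
Tool frame: the origin (TCP) lies between the finger pads, 19 mm behind the fingertips; this is the grasp point; z points along the fingers, y is the line along which they close (so a half turn about z gives the same grasp; the last joint's range is limited). The gripper opens to 85 mm and grips with 20 to 120 N. Pads are 22 mm wide; open, the fingers measure 114 mm over their backs; the gripper's body (76 mm by 85 mm) begins 54 mm behind the grasp point. The pads swing forward as they close: fully open they stand 13 mm farther back than shut.
Start: joints at [-1.252, 0.332, -0.065, 1.46, 0.022, 1.35, -0.088], TCP at [209.477, 588.87, 250.038] pointing down, gripper open.
Joint ranges: [-2.6, 2.6], [-0.5, 2.12], [-1.47, 1.34], [0.16, 2.42], [-1.27, 4.41], [0.06, 2.06], [-2.6, 2.6]. Speed limits (rad/s): [2.22, 2.22, 2.79, 2.79, 3.14, 3.14, 3.14].

### API

Orientations are given as a rotation vector (axis times angle).
In Python, from cell import ctrl, snapshot, finish_job gives the robot as it stands.
- The arm moves only by the tool move_arm, never from a script. Its arguments are lists of equal length, an entry for each row: "dr": the turn, a rotation vector about the world's x, y, z in rad, a list of three; "dp": the shift along the world's x, y, z in m, a list of three; "gripper": the finger opening in m, from 0 to 0.0854. In form: {"dr": [[ax, ay, az], ...], "dp": [[dx, dy, dz], ...], "gripper": [gripper, ...]}. A call has 1 to 8 rows; each row is the pose to reach, as a shift and turn from the pose commanded when the call began; what a row does not reach only later rows make up. A row lasts 1/8 s, in which the tool goes at most 62.5 mm and 10.7 degrees, less where a joint would pass 70% of its speed; a pose out of reach is approached as far as the arm can. A call with a gripper value outside its range is refused whole. The fingers move at their own pace and stop on an object; "newtons" is the grip in N (left out, the last holds). Time passes only in rows, so rows that repeat a pose let the fingers close. It gives the time, the measured TCP pose, the force, the opening and the grip force at its end, in the units of the state.
- ctrl.sense(): the state, without advancing time (a new reading comes with each control period).
- snapshot(name): name is "scene" or "side" or "wrist"; returns a dict with "img" (384x512x3 uint8, blue, green, red), "fx", "fy", "cx", "cy" (pixels), "R" (3x3) and "t" (3): a world point X has camera coordinates R X + t; the wrist camera has in their place "tool_from_camera" (4x4, takes a point from camera to tool coordinates, whose origin is the TCP and whose axes are the flange's). Camera axes: x right, y down, z forward; pixel columns grow to the right and rows downward; lengths in mm; the calibration is good to about 2 mm. A picture is of the moment at which its call begins: read the wrist's pose just before it. There is no depth.
- finish_job(): hands the job in; it is judged then, once.
The state is a dict: "time": time; "joint_positions": joint angles; "joint_vel": joint speeds; "tau": joint torques, N m; "tcp_pos": TCP position; "tcp_rot": TCP orientation; "wrist_force": force on the tool from outside, world axes, zero at the start; "ft_torque": the same for the moment, N m; "grip_width": opening from 0.0 (shut) to 1.0 (fully open); "gripper_force": force on a finger pad.
Only numpy, scipy, OpenCV 4.12 (cv2) and the standard library are available. Lean on these libraries where they do the work, as an engineer would, in place of code of your own. Each camera call takes 0.05 s, during which the arm holds its last target. There are 200 camera calls.

### The job

The porcelain bowl already stands on the balance's pan: gently push the sliding glass lid of the draught shield fully shut with the fingertips (push its black grip, do not pinch it), then tare the balance touch-free by pointing the fingertips at the green-ringed sensor from just above it and staying there for about two seconds. Touch nothing on the control panel, keep away from the orange-ringed sensor, and leave the bowl, beaker and bottles where they are. Finish with the lid shut and the hand drawn well clear of the balance.

Things in the scene. Friction and masses are not known exactly. Their poses are not given: they have to be found in the camera images.
- balance: Light grey laboratory balance fixed to the bench, 340 mm deep (x), 210 mm wide (y). Origin: centre of its footprint on the bench; x from its front (panel, robot side) to its back, y to its left seen from the robot, z up. Housing 70 mm high; on it a glass draught shield, x -20 to 140 mm, y -90 to 90 mm, walls ending 162 mm above the bench. Pan inside at x = 60 mm, 100 mm across, top at 85 mm.
- terminal: Dark grey sloping control panel at the balance's front, 136 by 210 mm, 40 mm above the bench at its front edge, 70 mm at the foot of the shield; display and keys in the middle, a touch-free sensor at each side. Origin: centre of its top face; z square to that face, leaning 0.22 rad to the robot. Not to be touched.
- tare_sensor (a point): Top centre of the tare sensor: dark round window in a bright green ring 28 mm across, on the panel's left seen from the robot, 58 mm above the bench, 82 mm in front of the shield's front wall. Axes as the balance's (z vertical). It sees the tool point (TCP) 15 to 75 mm straight above it, within 25 mm sideways; the fingertips reach about 19 mm below the TCP.
- print_sensor (a point): Centre of the top of the print sensor: the same window in a bright orange ring, on the right of the control panel, 150 mm from the tare sensor, with the same range. It must not be set off.
- lid (a joint): Opening of the sliding glass lid in m: 0 fully shut, 0.09 fully open; it slides level along the balance's x, opening towards the back. About 1.5 N moves it (more when fast) and it stays where left; a rigid stop ends it at 0. Starts 45 to 75 mm open.
- lid_grip (a point): Top centre of the lid's black grip, a bar 50 mm long (along the balance's y), 10 mm thick (x), 18 mm high, moving with the lid. The lid's glass (160 by 180 mm) lies 18 mm below this point, from 10 mm in front of it to 150 mm behind. With the lid shut it is at x -10, y 0, z 184 mm of the balance. Push the grip's back face towards the balance's front.
- bowl: White porcelain bowl, 80 mm across and 45 mm high, standing loose on the pan inside the draught shield. Origin: centre of its underside.
- stirrer: White magnetic stirrer fixed to the bench beside the balance, 180 mm (x) by 140 mm (y), 58 mm high with its round steel plate. Origin: centre of its underside; axes as the balance's when at yaw 0.
- beaker: Glass beaker, 66 mm across and 90 mm high, loose on the stirrer plate. Origin: centre of its underside.
- dropper_bottle: White plastic bottle with a red cap, 36 mm across and 85 mm high, loose on the bench in front of the stirrer. Origin: centre of its underside.
- amber_bottle: Amber glass bottle with a black cap, 84 mm across and 165 mm high, loose on the bench behind the stirrer. Origin: centre of its underside.

How it is judged:
By the outcome, as a careful person would: the job done as asked, in the order asked, and still so for the second after the job is handed in, with the robot touching nothing.
It also fails if it takes over 45 s, if anything falls off the work surface, if the arm or the gripper's body presses on something with over 40 N, if the wrist force passes 120 N, or if a joint passes its speed limit or range.

## Working session

There is one attempt and no reset: what is moved stays moved. The work goes in short steps, Python scripts to look and compute and a tool call to move; the robot and the scene stay as the last step left them, time stands still between calls to the robot, and variables do not carry over. Pictures are saved under pics/ and viewed, at most 10 in all, crops included, and the job is handed in when it is done.

Besides the shell and the picture viewer there is one more tool, called after "Call:" by a JSON object that holds its "fn" and its "kwargs", one argument or row to a line. move_arm: Moves the arm, as the interface text tells. Its arguments: {"type":"object","properties":{"dr":{"type":"array"},"dp":{"type":"array"},"gripper":{"type":"array"},"newtons":{"type":"number"}},"required":["dr","dp","gripper"]}

```bash
mkdir -p pics; ls
python3 - <<'E'
from cell import ctrl,snapshot
import cv2,pickle
s=ctrl.sense();print(s['time'],s['tcp_pos'],s['tcp_rot'],s['wrist_force'],s['grip_width'])
d={}
for n in("scene","side"):
    d[n]=snapshot(n);cv2.imwrite(f"pics/{n}0.png",d[n]["img"]);print(n,d[n]['fx'],d[n]['cx'],d[n]['R'],d[n]['t'])
pickle.dump(d,open("d0.pkl","wb"))
E
```

```text
pics
0.0 [209.39150339 588.50485784 249.20334112] [-5.34272746e-01 -3.09564646e+00  2.26413022e-03] [-0.15812947 -0.75254649  0.43909707] 0.9985400488824966
scene 398.8247772846455 243.93482605940233 [[-4.41385181e-01  8.97317730e-01 -1.19996036e-04]
 [ 7.70968698e-01  3.79166425e-01 -5.11703125e-01]
 [-4.59114788e-01 -2.25950689e-01 -8.59162323e-01]] [ 288.98066062 -389.09411858 1320.24109595]
side 358.7446966878506 254.33250223183535 [[ 0.83121942 -0.55569202  0.01675284]
 [-0.31576223 -0.49669862 -0.80844585]
 [ 0.45756802  0.66670597 -0.58833209]] [-489.86397039  280.36725871  576.0591424 ]
```

View pics/scene0.png

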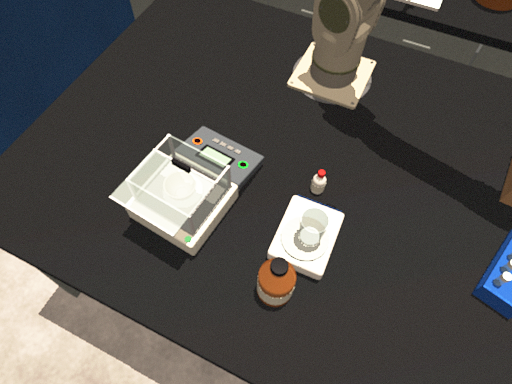

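View pics/side0.png

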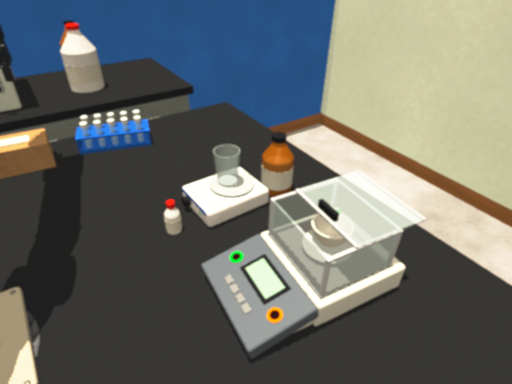

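The scene picture shows the orange ring near (197,141), the green ring near (243,165) and the black grip near (181,165). In the side picture they are near (275,315), (236,257) and (328,209).

```bash
cat > h.py <<'E'
import numpy as np,cv2
def ray(c,uv):
    d=c['R'].T@np.array([(uv[0]-c['cx'])/c['fx'],(uv[1]-c['cy'])/c['fy'],1]);return -c['R'].T@c['t'],d/np.linalg.norm(d)
def plane(c,uv,z):
    o,d=ray(c,uv);return o+d*(z-o[2])/d[2]
def tri(rs):
    A=sum(np.eye(3)-np.outer(d,d) for o,d in rs);b=sum((np.eye(3)-np.outer(d,d))@o for o,d in rs);return np.linalg.solve(A,b)
def blob(img,kind,near,r=22):
    h=cv2.cvtColor(img,cv2.COLOR_BGR2HSV)
    lo,hi={'g':((50,150,120),(80,255,255)),'o':((8,170,150),(22,255,255)),'k':((0,0,0),(180,255,45))}[kind]
    m=cv2.inRange(h,lo,hi);w=np.zeros_like(m);cv2.circle(w,near,r,255,-1);m&=w
    n,l,s,c=cv2.connectedComponentsWithStats(m);i=1+np.argmax(s[1:,4])
    if kind!='k':
        p=np.argwhere(m)[:,::-1].astype(np.float32);(e,_)=cv2.minEnclosingCircle(p);return np.array(e),s[i]
    return c[i],s[i]
E
python3 - <<'E'
from h import *;import pickle
d=pickle.load(open("d0.pkl","rb"));P={}
for k,a,b in(('g',(243,165),(236,257)),('o',(197,141),(275,315)),('k',(181,165),(328,209))):
    r=14 if k!='k' else 13
    u,su=blob(d['scene']['img'],k,a,r);v,sv=blob(d['side']['img'],k,b,r+4)
    P[k]=tri([ray(d['scene'],u),ray(d['side'],v)])
    z={'g':58,'o':58,'k':177}[k]
    print(k,u,su,v,sv,P[k],plane(d['scene'],u,z),plane(d['side'],v,z))
w=P['g']-P['o'];print(np.linalg.norm(w),np.arctan2(-w[0],w[1]))
E
```

```text
g [242.5 164. ] [238 161  10   7  37] [236.21232605 257.04794312] [230 251  13  12  93] [486.6160134  -87.20852938  55.16250905] [488.18188221 -86.18088391  58.        ] [485.36275898 -89.76460518  58.        ]
o [197. 141.] [193 138   9   6  30] [274.375 314.875] [267 308  16  15 131] [ 471.88955374 -235.1865844    54.38987425] [ 474.40384447 -233.65787322   58.        ] [ 470.03820811 -236.92182858   58.        ]
k [180.43103448 165.84482759] [172 159  18  13  58] [328.01694915 210.60169492] [320 201  17  19 118] [ 627.15584151 -176.98155375  172.45305868] [ 629.89491064 -175.18049376  177.        ] [ 622.35984359 -180.47571993  177.        ]
148.71102966883117 -0.09919126538520948
```

Call:
{"fn": "move_arm", "kwargs": {
  "dr": [
    [0,0,0.03],
    [0,0,0.06],
    [0,0,0.09],
    [0,0,0.12],
    [0,0,0.15],
    [0,0,0.18],
    [0,0,0.21],
    [0,0,0.243]
  ],
  "dp": [
    [0.028,-0.048,0.01],
    [0.056,-0.096,0.02],
    [0.084,-0.144,0.03],
    [0.112,-0.192,0.03],
    [0.14,-0.24,0.03],
    [0.168,-0.288,0.03],
    [0.196,-0.336,0.03],
    [0.224,-0.384,0.03]
  ],
  "gripper": [0,0,0,0,0,0,0,0]
}}

```text
time: 1.1
tcp_pos: [434.0, 203.1, 279.9]
tcp_rot: [-0.153, -3.138, -0.0]
wrist_force: [1.0, 0.0, -0.1]
grip_width: 0.0
gripper_force: 0.0
```

Call:
{"fn": "move_arm", "kwargs": {
  "dr": [
    [0,0,0],
    [0,0,0],
    [0,0,0],
    [0,0,0],
    [0,0,0],
    [0,0,0],
    [0,0,0],
    [0,0,0]
  ],
  "dp": [
    [0.029,-0.048,0],
    [0.058,-0.096,0],
    [0.087,-0.144,0],
    [0.116,-0.192,0],
    [0.145,-0.24,0],
    [0.174,-0.288,0],
    [0.203,-0.336,0],
    [0.231,-0.384,0]
  ],
  "gripper": [0,0,0,0,0,0,0,0]
}}

```text
time: 2.1
tcp_pos: [665.3, -180.3, 279.5]
tcp_rot: [-0.154, -3.137, -0.0]
wrist_force: [1.1, 0.2, 1.4]
grip_width: -0.002
gripper_force: 0.0
```

Run:
```python
from cell import ctrl,snapshot
import cv2,pickle
s=ctrl.sense();print(s['time'],s['tcp_pos'],s['tcp_rot'])
w=snapshot("wrist");sd=snapshot("side");pickle.dump((s,w,sd),open("d1.pkl","wb"));print(w['tool_from_camera'])
cv2.imwrite("pics/w1.png",w["img"])
cv2.imwrite("pics/s1.png",cv2.resize(sd["img"][100:350,180:460],None,fx=2.5,fy=2.2))
```

```text
2.1 [ 665.28298298 -180.29371121  279.53560449] [-1.53682433e-01 -3.13727691e+00 -4.56359226e-04]
[[ 1.15950364e-03 -9.52929144e-01 -3.03190867e-01  7.84097053e+01]
 [ 9.99998620e-01  7.44106949e-04  1.48560161e-03 -6.13320153e-01]
 [-1.19006664e-03 -3.03192171e-01  9.52928692e-01 -1.24248408e+02]
 [ 0.00000000e+00  0.00000000e+00  0.00000000e+00  1.00000000e+00]]
```

View pics/w1.png

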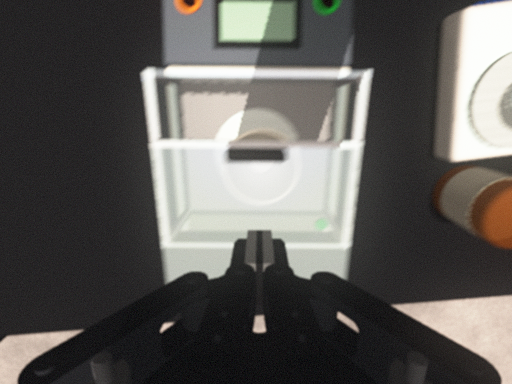

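View pics/s1.png

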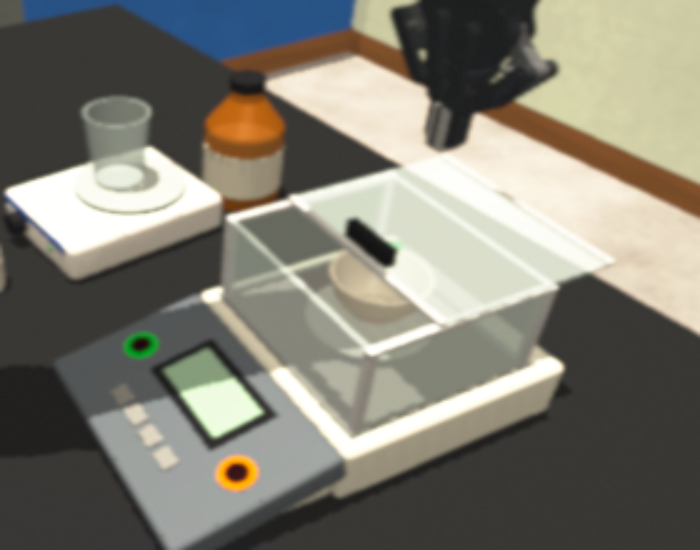

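The wrist view shows the grip at about (256,154), centred on the closed fingers with their tips near (259,232). The rings are at (188,5) and (326,5). The side crop shows the fingers behind and above the grip. Next I'll measure the grip from close by and check the height of the tips.

Run:
```python
from h import *;import pickle
from scipy.spatial.transform import Rotation as Ro
s,w,sd=pickle.load(open("d1.pkl","rb"))
T=np.eye(4);T[:3,:3]=Ro.from_rotvec(s['tcp_rot']).as_matrix();T[:3,3]=s['tcp_pos']
M=np.linalg.inv(T@w['tool_from_camera']);w['R']=M[:3,:3];w['t']=M[:3,3]
pr=lambda c,X:(lambda q:(c['fx']*q[0]/q[2]+c['cx'],c['fy']*q[1]/q[2]+c['cy']))(c['R']@X+c['t'])
v,sv=blob(w['img'],'k',(256,154),35);print(v,sv)
print('grip top face',plane(w,v,182),'corners',plane(w,sv[:2],184),plane(w,sv[:2]+[sv[2],0],184),plane(w,(v[0],sv[1]+sv[3]),184))
for x in(-11,0,11):
  for z in (19,): 
    X=T[:3,3]+T[:3,:3]@[x,0,z];print('tip proj',x,pr(w,X),pr(sd,X), ((pr(sd,X)[0]-180)*2.5,(pr(sd,X)[1]-100)*2.2))
for n,p in(('lid front edge z166',(200,143)),):print(n,plane(w,p,166))
```

```text
Traceback (most recent call last):
  File "h.py", line 12, in blob
    n,l,s,c=cv2.connectedComponentsWithStats(m);i=1+np.argmax(s[1:,4])
                                                    ~~~~~~~~~^^^^^^^^^
ValueError: attempt to get argmax of an empty sequence
```

```bash
sed -i "s/255,45))/255,85))/" h.py
python3 - <<'E'
from h import *;import pickle
from scipy.spatial.transform import Rotation as Ro
s,w,sd=pickle.load(open("d1.pkl","rb"))
T=np.eye(4);T[:3,:3]=Ro.from_rotvec(s['tcp_rot']).as_matrix();T[:3,3]=s['tcp_pos']
M=np.linalg.inv(T@w['tool_from_camera']);w['R']=M[:3,:3];w['t']=M[:3,3]
pr=lambda c,X:(lambda q:(c['fx']*q[0]/q[2]+c['cx'],c['fy']*q[1]/q[2]+c['cy']))(c['R']@X+c['t'])
print(w['img'][140:170:2,256].tolist())
v,sv=blob(w['img'],'k',(256,154),35);print(v,sv)
print('grip',plane(w,v,182),'corners',plane(w,sv[:2],184),plane(w,sv[:2]+[sv[2],0],184),'front/back',plane(w,(v[0],sv[1]),175),plane(w,(v[0],sv[1]+sv[3]),184))
for x in(-11,0,11):
    X=T[:3,3]+T[:3,:3]@[x,0,19];a=pr(sd,X);print('tip proj',x,pr(w,X),((a[0]-180)*2.5,(a[1]-100)*2.2))
print('lid front edge z166',plane(w,(200,143),166))
E
```

```text
[[143, 155, 165], [165, 172, 182], [179, 186, 195], [156, 163, 172], [116, 120, 129], [78, 80, 80], [58, 61, 63], [69, 71, 71], [64, 66, 67], [65, 65, 72], [136, 138, 141], [204, 207, 205], [239, 238, 240], [245, 246, 247], [244, 246, 246]]
[256.03354298 154.13836478] [230 150  53  10 477]
grip [ 626.06371229 -179.15820998  182.        ] corners [ 620.37908967 -199.50900571  184.        ] [ 624.48628336 -157.28640762  184.        ] front/back [ 623.83494088 -178.99713195  175.        ] [ 630.46522971 -179.58204775  184.        ]
tip proj -11 (np.float64(259.59267554112193), np.float64(261.0920624733344)) (np.float64(446.06473802127795), np.float64(136.29387546344213))
tip proj 0 (np.float64(259.6264436876483), np.float64(244.55705212824873)) (np.float64(433.5786909141218), np.float64(139.5969356769605))
tip proj 11 (np.float64(259.6616469934226), np.float64(227.3192974678076)) (np.float64(420.91464011127357), np.float64(142.9470850068382))
lid front edge z166 [ 614.61774511 -226.53071972  166.        ]
```

Call:
{"fn": "move_arm", "kwargs": {
  "dr": [
    [0,0,0],
    [0,0,0],
    [0,0,0],
    [0,0,0],
    [0,0,0],
    [0,0,0]
  ],
  "dp": [
    [0,-0.002,-0.03],
    [0,-0.002,-0.055],
    [0,-0.002,-0.07],
    [0,-0.002,-0.08],
    [0,-0.002,-0.087],
    [0,-0.002,-0.087]
  ],
  "gripper": [0,0,0,0,0,0]
}}

```text
time: 2.95
tcp_pos: [664.5, -181.1, 193.1]
tcp_rot: [-0.155, -3.138, -0.0]
wrist_force: [-1.1, -0.6, -0.3]
grip_width: -0.001
gripper_force: 0.0
```

Run:
```python
from cell import ctrl,snapshot
import cv2
s=ctrl.sense();print(s['time'],s['tcp_pos'],s['wrist_force'])
sd=snapshot("side")
cv2.imwrite("pics/s2.png",cv2.resize(sd["img"][140:260,260:420],None,fx=4,fy=4))
```

```text
2.95 [ 664.49445831 -181.08436101  193.06534818] [-1.07251807 -0.57448825 -0.2979297 ]
```

View pics/s2.png

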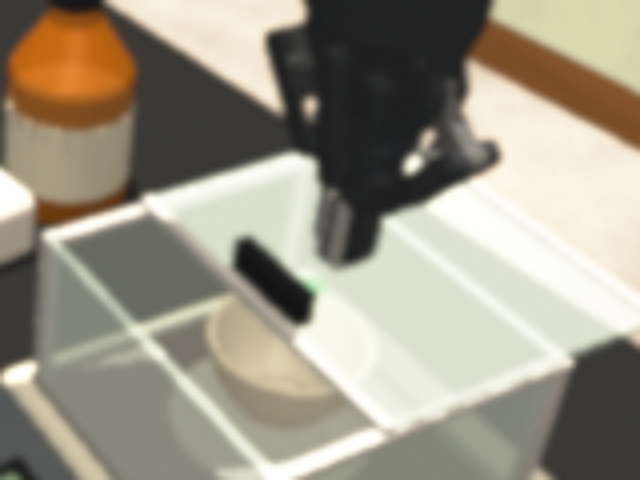

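The fingertips are behind the grip and just above the glass, with no contact. I'll start pushing gently.

Call:
{"fn": "move_arm", "kwargs": {
  "dr": [
    [0,0,0],
    [0,0,0],
    [0,0,0],
    [0,0,0],
    [0,0,0],
    [0,0,0],
    [0,0,0],
    [0,0,0]
  ],
  "dp": [
    [-0.008,0.001,0],
    [-0.014,0.001,0],
    [-0.018,0.002,0],
    [-0.022,0.002,0],
    [-0.026,0.003,0],
    [-0.03,0.003,0],
    [-0.034,0.003,0],
    [-0.038,0.004,0]
  ],
  "gripper": [0,0,0,0,0,0,0,0]
}}

```text
time: 4.0
tcp_pos: [626.3, -177.2, 193.2]
tcp_rot: [0.155, 3.137, -0.0]
wrist_force: [1.2, -0.8, 0.7]
grip_width: 0.001
gripper_force: 0.8
```

Call:
{"fn": "move_arm", "kwargs": {
  "dr": [
    [0,0,0],
    [0,0,0],
    [0,0,0],
    [0,0,0],
    [0,0,0],
    [0,0,0],
    [0,0,0],
    [0,0,0]
  ],
  "dp": [
    [-0.004,0,0],
    [-0.008,0.001,0],
    [-0.012,0.001,0],
    [-0.016,0.002,0],
    [-0.02,0.002,0],
    [-0.024,0.002,0],
    [-0.028,0.003,0],
    [-0.03,0.003,0]
  ],
  "gripper": [0,0,0,0,0,0,0,0]
}}

```text
time: 5.0
tcp_pos: [596.2, -174.1, 193.0]
tcp_rot: [-0.155, -3.138, -0.0]
wrist_force: [0.8, 0.2, 0.1]
grip_width: 0.002
gripper_force: 0.8
```

Run:
```python
from cell import ctrl,snapshot
import cv2
s=ctrl.sense();print(s['time'],s['tcp_pos'],s['wrist_force'])
sd=snapshot("side")
cv2.imwrite("pics/s3.png",cv2.resize(sd["img"][140:300,240:420],None,fx=3.5,fy=3.5))
```

```text
5.0 [ 596.17966092 -174.05380218  193.01114763] [0.75028658 0.24093228 0.14516249]
```

View pics/s3.png

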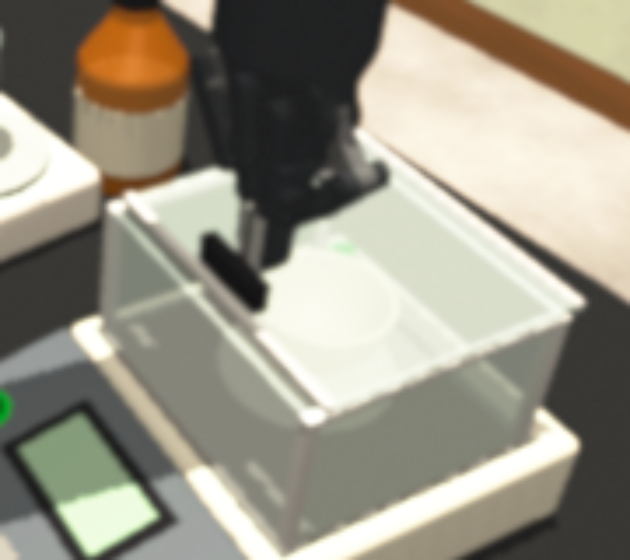

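The lid has moved with the fingers and is about 10 mm short of shut. I'll creep up to the stop, watching the force.

Call:
{"fn": "move_arm", "kwargs": {
  "dr": [
    [0,0,0],
    [0,0,0],
    [0,0,0],
    [0,0,0]
  ],
  "dp": [
    [-0.002,0,0],
    [-0.004,0,0],
    [-0.006,0.001,0],
    [-0.007,0.001,0]
  ],
  "gripper": [0,0,0,0]
}}

```text
time: 5.55
tcp_pos: [589.2, -173.3, 193.0]
tcp_rot: [-0.155, -3.138, 0.0]
wrist_force: [0.9, -0.3, 0.2]
grip_width: -0.002
gripper_force: 0.8
```

Call:
{"fn": "move_arm", "kwargs": {
  "dr": [
    [0,0,0],
    [0,0,0]
  ],
  "dp": [
    [-0.001,0,0],
    [-0.002,0,0]
  ],
  "gripper": [0,0]
}}

```text
time: 5.8
tcp_pos: [587.4, -173.2, 193.0]
tcp_rot: [-0.155, -3.138, -0.0]
wrist_force: [-0.3, -0.7, -0.6]
grip_width: -0.004
gripper_force: 0.8
```

Call:
{"fn": "move_arm", "kwargs": {
  "dr": [
    [0,0,0],
    [0,0,0]
  ],
  "dp": [
    [-0.001,0,0],
    [-0.002,0,0]
  ],
  "gripper": [0,0]
}}

```text
time: 6.05
tcp_pos: [586.6, -173.1, 193.1]
tcp_rot: [0.154, 3.135, -0.001]
wrist_force: [11.3, -2.0, -6.9]
grip_width: -0.002
gripper_force: 5.5
```

Call:
{"fn": "move_arm", "kwargs": {
  "dr": [
    [0,0,0],
    [0,0,0]
  ],
  "dp": [
    [-0.001,0,0],
    [-0.001,0,0]
  ],
  "gripper": [0,0]
}}

```text
time: 6.3
tcp_pos: [586.5, -173.0, 193.2]
tcp_rot: [0.154, 3.133, -0.001]
wrist_force: [13.1, -2.8, -8.3]
grip_width: 0.0
gripper_force: 6.9
```

The lid is against its stop: TCP x is 586.5 where I expected about 587, and the force is 13 N. I'll back off behind the grip, then rise.

Call:
{"fn": "move_arm", "kwargs": {
  "dr": [
    [0,0,0],
    [0,0,0],
    [0,0,0],
    [0,0,0],
    [0,0,0],
    [0,0,0],
    [0,0,0]
  ],
  "dp": [
    [0.003,0,0],
    [0.008,-0.001,0],
    [0.016,-0.001,0],
    [0.02,-0.002,0.015],
    [0.02,-0.002,0.04],
    [0.02,-0.002,0.07],
    [0.02,-0.002,0.09]
  ],
  "gripper": [0,0,0,0,0,0,0]
}}

```text
time: 7.18
tcp_pos: [604.9, -175.5, 285.7]
tcp_rot: [0.155, 3.136, -0.001]
wrist_force: [0.5, -0.2, -0.4]
grip_width: 0.001
gripper_force: 0.0
```

Run:
```python
from cell import ctrl,snapshot
from h import *
from scipy.spatial.transform import Rotation as Ro
s=ctrl.sense();w=snapshot("wrist");cv2.imwrite("pics/w4.png",w['img'])
T=np.eye(4);T[:3,:3]=Ro.from_rotvec(s['tcp_rot']).as_matrix();T[:3,3]=s['tcp_pos']
M=np.linalg.inv(T@w['tool_from_camera']);w['R']=M[:3,:3];w['t']=M[:3,3]
print(s['tcp_pos'],s['wrist_force'])
h=cv2.cvtColor(w['img'],cv2.COLOR_BGR2HSV)
for k,lo,hi in(('g',(50,150,120),(80,255,255)),('o',(8,170,150),(22,255,255))):
    m=cv2.inRange(h,lo,hi);m[160:]=0;p=np.argwhere(m)[:,::-1].astype(np.float32);c,r=cv2.minEnclosingCircle(p);print(k,c,r,plane(w,c,58))
```

```text
[ 604.9215163  -175.5333802   285.71569284] [ 0.48124879 -0.184445   -0.37541965]
g (325.5437927246094, 59.427005767822266) 11.93835163116455 [486.47518011 -86.22011998  58.        ]
o (196.6284942626953, 58.527931213378906) 11.769439697265625 [ 470.88413161 -235.44297066   58.        ]
```

View pics/w4.png

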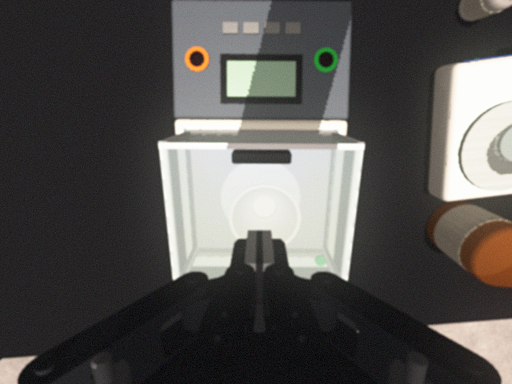

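The lid is shut: the grip is at (261,156), just behind the front wall. The green ring is at (325,59), which gives (486,-87) and agrees with the first measurement. I'll cross high and then come down onto the tare sensor.

Call:
{"fn": "move_arm", "kwargs": {
  "dr": [
    [0,0,0],
    [0,0,0],
    [0,0,0],
    [0,0,0],
    [0,0,0],
    [0,0,0],
    [0,0,0],
    [0,0,0]
  ],
  "dp": [
    [-0.03,0.022,0],
    [-0.06,0.044,0],
    [-0.09,0.066,0],
    [-0.118,0.088,0],
    [-0.118,0.088,-0.035],
    [-0.118,0.088,-0.07],
    [-0.118,0.088,-0.1],
    [-0.118,0.088,-0.12]
  ],
  "gripper": [0,0,0,0,0,0,0,0]
}}

```text
time: 8.22
tcp_pos: [486.2, -87.3, 162.2]
tcp_rot: [-0.156, -3.137, -0.0]
wrist_force: [-0.4, 0.2, -0.0]
grip_width: -0.002
gripper_force: 0.0
```

Call:
{"fn": "move_arm", "kwargs": {
  "dr": [
    [0,0,0],
    [0,0,0],
    [0,0,0],
    [0,0,0],
    [0,0,0],
    [0,0,0],
    [0,0,0],
    [0,0,0]
  ],
  "dp": [
    [0,0,-0.02],
    [0,0,-0.04],
    [0,0,-0.056],
    [0,0,-0.056],
    [0,0,-0.056],
    [0,0,-0.056],
    [0,0,-0.056],
    [0,0,-0.056]
  ],
  "gripper": [0,0,0,0,0,0,0,0]
}}

```text
time: 9.22
tcp_pos: [486.6, -87.1, 107.3]
tcp_rot: [0.155, 3.137, 0.0]
wrist_force: [-0.7, -0.5, 0.6]
grip_width: 0.002
gripper_force: 0.0
```

Call:
{"fn": "move_arm", "kwargs": {
  "dr": [
    [0,0,0],
    [0,0,0],
    [0,0,0],
    [0,0,0],
    [0,0,0],
    [0,0,0],
    [0,0,0],
    [0,0,0]
  ],
  "dp": [
    [0,0,0],
    [0,0,0],
    [0,0,0],
    [0,0,0],
    [0,0,0],
    [0,0,0],
    [0,0,0],
    [0,0,0]
  ],
  "gripper": [0,0,0,0,0,0,0,0]
}}

```text
time: 10.22
tcp_pos: [486.5, -87.1, 107.0]
tcp_rot: [-0.155, -3.138, -0.0]
wrist_force: [0.5, 0.1, -0.8]
grip_width: 0.0
gripper_force: 0.0
```

Call:
{"fn": "move_arm", "kwargs": {
  "dr": [
    [0,0,0],
    [0,0,0],
    [0,0,0],
    [0,0,0],
    [0,0,0]
  ],
  "dp": [
    [0,0,0],
    [0,0,0],
    [0,0,0],
    [0,0,0],
    [0,0,0]
  ],
  "gripper": [0,0,0,0,0]
}}

```text
time: 10.85
tcp_pos: [486.5, -87.1, 107.0]
tcp_rot: [-0.155, -3.138, -0.0]
wrist_force: [-0.1, 0.4, -0.0]
grip_width: 0.001
gripper_force: 0.0
```

Call:
{"fn": "move_arm", "kwargs": {
  "dr": [
    [0,0,0],
    [0,0,0],
    [0,0,0],
    [0,0,0],
    [0,0,0],
    [0,0,0],
    [0,0,0],
    [0,0,0]
  ],
  "dp": [
    [0,0,0.04],
    [0,0,0.09],
    [0,0,0.14],
    [0,0.03,0.17],
    [0,0.08,0.18],
    [0,0.13,0.18],
    [0,0.18,0.18],
    [0,0.23,0.18]
  ],
  "gripper": [0,0,0,0,0,0,0,0]
}}

```text
time: 11.85
tcp_pos: [486.3, 144.4, 287.2]
tcp_rot: [0.155, 3.137, 0.001]
wrist_force: [-0.2, 0.2, 0.6]
grip_width: -0.001
gripper_force: 0.0
```

Call:
{"fn": "move_arm", "kwargs": {
  "dr": [
    [0,0,0],
    [0,0,0],
    [0,0,0],
    [0,0,0],
    [0,0,0]
  ],
  "dp": [
    [0,0.05,0],
    [0,0.1,0],
    [0,0.14,0],
    [0,0.16,0],
    [0,0.16,0]
  ],
  "gripper": [0,0,0,0,0]
}}

```text
time: 12.48
tcp_pos: [486.3, 303.2, 286.7]
tcp_rot: [-0.153, -3.137, 0.001]
wrist_force: [0.3, -1.4, 0.2]
grip_width: 0.001
gripper_force: 0.0
```

Run:
```python
from cell import ctrl,snapshot
import cv2
s=ctrl.sense();print(s['time'],s['tcp_pos'])
a=snapshot("side")["img"]
cv2.imwrite("pics/s5.png",cv2.resize(a[130:360,150:430],None,fx=2.6,fy=2.6))
```

```text
12.475 [486.32369506 303.24215705 286.65591785]
```

View pics/s5.png

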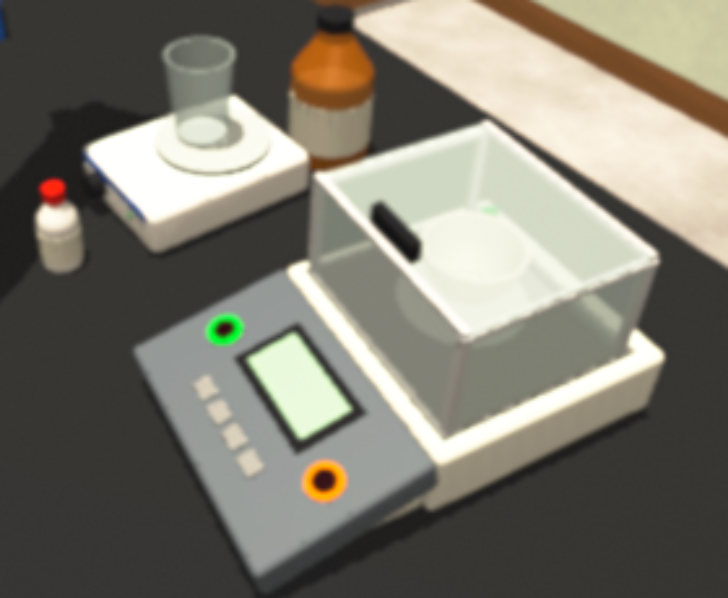

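The last picture shows the lid flush shut with its grip at (396,231). The bowl, beaker and bottles are undisturbed, and the hand is well clear.

```bash
python3 -c "
from cell import finish_job
print(finish_job())"
```

```text
the job is handed in; nothing more can be done
None
```

I pushed the lid shut against its stop, then held the fingertips over the tare sensor for a little over two seconds and drew the hand well clear. The job is handed in at about 12.5 s; I saw no separate confirmation that the balance registered the tare.

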